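# Put the hole saws back on their rail in order of size

### The arm

A 6-joint arm with a two-finger parallel gripper is mounted at the origin on a cart in front of the work surface, level with it; the furniture and walls round the work are solid. World frame = base frame: x ahead of the robot, y to its left, z up, the work surface at z = 0. Lengths are in m, angles in degrees, forces in N, time in s.
With the tool pointing down it reaches from about 0.35 to 0.975 m from the base axis. Payload 17.4 kg.
Tool frame: the origin (TCP) lies at the very end of the fingers, on their centre line; the grasp point (between the pads) lies 19 mm behind it; z points along the fingers, y is the line along which they close (so a half turn about z gives the same grasp; the last joint's range is limited). The gripper opens to 85 mm and grips with 20 to 120 N. Pads are 22 mm wide; open, the fingers measure 114 mm over their backs; the gripper's body (76 mm by 85 mm) begins 54 mm behind the grasp point. The pads swing forward as they close: fully open they stand 13 mm farther back than shut.
Start: joints at [69.167, 6.646, 82.598, -0, 90.757, -2.166], TCP at [0.216, 0.639, 0.231] pointing down, gripper open.
Joint ranges: [-162.19, 162.19], [-47.58, 125.68], [4.15, 143.07], [-65.23, 245.23], [0.69, 171.88], [-170.13, 170.13]. Speed limits (degrees/s): [108.29, 108.29, 127.2, 180, 180, 180].

### API

Orientations are given as [roll, pitch, yaw] about the fixed x, y, z axes, in that order (R = Rz(yaw) Ry(pitch) Rx(roll)).
In Python, from rig import r, vision, models gives the robot as it stands.
- The arm moves only by the tool play_rows, never from a script. Its argument "steps" is one flat list of numbers, 7 for each row, row after row: the turn, a rotation vector about the tool's x, y, z in rad, then the shift along the tool's x, y, z in mm, then the opening, from 0 (shut) to 1 (fully open). A call has 1 to 8 rows; each row is the pose to reach, as a shift and turn from the pose commanded when the call began, along the tool's axes at that moment; what a row does not reach only later rows make up. A row lasts 1/8 s, in which the tool goes at most 62.5 mm and 10.7 degrees, less where a joint would pass 70% of its speed; a pose out of reach is approached as far as the arm can. A call with a gripper value outside its range is refused whole. The fingers move at their own pace and stop on an object; the grip force is fixed at half the most. Time passes only in rows, so rows that repeat a pose let the fingers close. It gives the time, the measured TCP pose, the force, the opening and the grip force at its end, in the units of the state.
- r.state(): the state, without advancing time (a new reading comes with each control period).
- vision.get_image(name): name is "scene" or "top" or "wrist"; returns the picture (400x640x3 uint8, red, green, blue); there is no depth.
- vision.calibration(name): a dict with "fov_y" (degrees; the focal length in pixels is half the picture's height over the tangent of half this angle, whatever the lens; pixels are square), "cx", "cy" (the principal point, pixels), "R" (3x3) and "t" (3): a world point X has camera coordinates R X + t. Camera axes: x right, y down, z forward; pixel columns grow to the right and rows downward; lengths in m; the calibration is good to about 2 mm. A picture is of the moment at which its call begins: read the wrist's pose just before it. calibration takes no time and is no camera call; for the wrist camera it gives the pose at the moment of the call.
- r.finish_job(): hands the job in; it is judged then, once.
Trained networks look in the newest picture that a camera, given by its name, has taken for a name from the list of things; names that differ only in an ending like _2 or _b are one class to them, and where a whole thing is asked for, a point or a joint stands for the part that bears it (a point fixed in the world has none). Each returns a list of dicts, best first, with "confidence" (0 to 1); they miss things now and then, are a little off and sometimes report something else, mostly with a low value. They report only what shows in the picture. A call takes as long as a camera call. They do not tell look-alikes from the thing itself.
- models.outline_of(label, camera): "pixels" (400x640 bool, what is visible of it) and "rect" ([left, top, width, height] in pixels, round what is visible of it).
The state is a dict: "time": time; "joints": joint angles; "qvel": joint speeds; "effort": joint torques, N m; "tool_pos": TCP position; "eef_rot": TCP orientation; "contact_force": force on the tool from outside, world axes, zero at the start; "ft_torque": the same for the moment, N m; "width": finger opening in m; "gripper_force": force on a finger pad.
Only numpy, scipy, OpenCV 4.12 (cv2) and the standard library are available. Lean on these libraries where they do the work, as an engineer would, in place of code of your own. Each camera call takes 0.05 s, during which the arm holds its last target. There are 200 camera calls.

### The job

Put the four hole saws away on the wooden rail in order of size, each standing upright, teeth down on the rail and centred over its own pin. Start with the smallest on the pin nearest the green drill-bit box and go up pin by pin to the largest at the far end, by the tape measure. Leave the bit box and the tape measure where they are.

Things in the scene. Friction and masses are not known exactly. Their poses are not given: they have to be found in the camera images.
- saw_30: hole saw (an upside-down steel cup, teeth down) of 30 mm outside diameter; all four saws look alike but for the diameter (30, 40, 50, 60 mm). Cup 40 mm high, wall 2 mm, open below, closed on top; a 19 mm wide, 6 mm high hub stands on top (46 mm in all). Origin at the centre of its underside (teeth), z up out of the hub; about 0.1 to 0.35 kg; round, so grasp it across the cup at any yaw.
- saw_40: hole saw (an upside-down steel cup, teeth down) of 40 mm outside diameter; all four saws look alike but for the diameter (30, 40, 50, 60 mm). Cup 40 mm high, wall 2 mm, open below, closed on top; a 19 mm wide, 6 mm high hub stands on top (46 mm in all). Origin at the centre of its underside (teeth), z up out of the hub; about 0.1 to 0.35 kg; round, so grasp it across the cup at any yaw.
- saw_50: hole saw (an upside-down steel cup, teeth down) of 50 mm outside diameter; all four saws look alike but for the diameter (30, 40, 50, 60 mm). Cup 40 mm high, wall 2 mm, open below, closed on top; a 19 mm wide, 6 mm high hub stands on top (46 mm in all). Origin at the centre of its underside (teeth), z up out of the hub; about 0.1 to 0.35 kg; round, so grasp it across the cup at any yaw.
- saw_60: hole saw (an upside-down steel cup, teeth down) of 60 mm outside diameter; all four saws look alike but for the diameter (30, 40, 50, 60 mm). Cup 40 mm high, wall 2 mm, open below, closed on top; a 19 mm wide, 6 mm high hub stands on top (46 mm in all). Origin at the centre of its underside (teeth), z up out of the hub; about 0.1 to 0.35 kg; round, so grasp it across the cup at any yaw.
- pin_1: upright fixed steel locating pin, 6 mm thick and 14 mm high, one of a row of four 72 mm apart on a wooden storage rail (286 x 72 mm, 12 mm thick, fixed to the table; the row runs along the middle of its length); at the rail's +y end. Origin at the pin's foot, on the top face of the rail (12 mm above the table); z up, y along the row from pin_4 towards pin_1.
- pin_2: upright fixed steel locating pin, 6 mm thick and 14 mm high, one of a row of four 72 mm apart on a wooden storage rail (286 x 72 mm, 12 mm thick, fixed to the table; the row runs along the middle of its length); second, next to pin_1. Origin at the pin's foot, on the top face of the rail (12 mm above the table); z up, y along the row from pin_4 towards pin_1.
- pin_3: upright fixed steel locating pin, 6 mm thick and 14 mm high, one of a row of four 72 mm apart on a wooden storage rail (286 x 72 mm, 12 mm thick, fixed to the table; the row runs along the middle of its length); third, between pin_2 and pin_4. Origin at the pin's foot, on the top face of the rail (12 mm above the table); z up, y along the row from pin_4 towards pin_1.
- pin_4: upright fixed steel locating pin, 6 mm thick and 14 mm high, one of a row of four 72 mm apart on a wooden storage rail (286 x 72 mm, 12 mm thick, fixed to the table; the row runs along the middle of its length); at the other (-y) end. Origin at the pin's foot, on the top face of the rail (12 mm above the table); z up, y along the row from pin_4 towards pin_1.
- bit_box: green drill-bit box, 46 x 76 x 26 mm high, standing on the table, long side across the row, just beyond one end of the rail, in line with the pins (about 75 mm from the end pin's axis to its own centre); it may be at either end. Origin at the centre of its underside, z up. Loose; leave it alone.
- tape_measure: yellow tape measure, 35 x 83 x 66 mm high, standing on the table, long side across the row, just beyond the other end of the rail, away from the bit box, likewise about 75 mm from the end pin. Origin at the centre of its underside, z up. Loose; leave it alone.
Things that resemble listed ones, but are neither listed nor needed, are in the scene too. Leave any yellow look-alike of the saw_30 alone. What is shaped like the saw_60 but purple is not meant.

How it is judged (in metres and radians):
At the end, for the whole second after the job is handed in: The four hole saws stand at rest, upright (within 0.1 rad), teeth down on the rail (underside within 4 mm of its top), each with its axis within 12 mm of its own pin, the diameters growing from the pin nearest the bit box to the pin nearest the tape measure (((y of bit_box in the frame of pin_1 above 0 m and horizontal distance between saw_30 and pin_1 below 0.012 m and z of saw_30 in the frame of pin_1 between -0.004 and 0.004 m and angle between each of saw_30, saw_40, saw_50, saw_60's own z axis and vertical below 0.1 rad and horizontal distance between saw_40 and pin_2 below 0.012 m and z of saw_40 in the frame of pin_2 between -0.004 and 0.004 m and horizontal distance between saw_50 and pin_3 below 0.012 m and z of saw_50 in the frame of pin_3 between -0.004 and 0.004 m and horizontal distance between saw_60 and pin_4 below 0.012 m and z of saw_60 in the frame of pin_4 between -0.004 and 0.004 m) or (y of bit_box in the frame of pin_1 below 0 m and horizontal distance between saw_30 and pin_4 below 0.012 m and z of saw_30 in the frame of pin_4 between -0.004 and 0.004 m and angle between each of saw_30, saw_40, saw_50, saw_60's own z axis and vertical below 0.1 rad and horizontal distance between saw_40 and pin_3 below 0.012 m and z of saw_40 in the frame of pin_3 between -0.004 and 0.004 m and horizontal distance between saw_50 and pin_2 below 0.012 m and z of saw_50 in the frame of pin_2 between -0.004 and 0.004 m and horizontal distance between saw_60 and pin_1 below 0.012 m and z of saw_60 in the frame of pin_1 between -0.004 and 0.004 m)) and linear speed of each of saw_30, saw_40, saw_50, saw_60 below 0.01 m/s and angular speed of each of saw_30, saw_40, saw_50, saw_60 below 0.1 rad/s); the robot touches nothing.
It fails at once if the bit box is pushed more than 20 mm from its place or tipped over (distance of bit_box from where it was at the start of the episode above 0.02 m or angle between bit_box's own z axis and vertical above 0.5 rad).
It fails at once if the tape measure is pushed more than 20 mm from its place or tipped over (distance of tape_measure from where it was at the start of the episode above 0.02 m or angle between tape_measure's own z axis and vertical above 0.5 rad).
It also fails if it takes over 86 s, if anything falls off the work surface, if the arm or the gripper's body presses on something with over 40 N, if the wrist force passes 120 N, or if a joint passes its speed limit or range.

## Working session

There is one attempt and no reset: what is moved stays moved. The work goes in short steps, Python scripts to look and compute and a tool call to move; the robot and the scene stay as the last step left them, time stands still between calls to the robot, and variables do not carry over. Pictures are saved under pics/ and viewed, at most 14 in all, crops included, and the job is handed in when it is done.

Besides the shell and the picture viewer there is one more tool, called after "Emit:" by a JSON object that holds its "op" and its "data". play_rows: Moves the arm, as the interface text tells. Its arguments: {"type":"object","properties":{"steps":{"type":"array"}},"required":["steps"]}

```bash
mkdir -p pics; ls
python3 - <<'E'
from rig import r, vision, models
import cv2
for n in ["scene","top"]:
    im=vision.get_image(n); cv2.imwrite(f"pics/{n}0.png",im[:,:,::-1])
    c=vision.calibration(n); print(n,c)
    for l in ["saw_30","saw_40","saw_50","saw_60","pin_1","bit_box","tape_measure"]:
        print(l,[(round(d["confidence"],2),d["rect"]) for d in models.outline_of(l,n)])
print(r.state())
E
```

```text
pics
scene {'fov_y': 55.17209519481442, 'cx': 322.1149928264671, 'cy': 208.44058244756985, 'R': array([[ 0.76961101, -0.6382207 ,  0.01931935],
       [-0.28318367, -0.3682883 , -0.88553415],
       [ 0.57228131,  0.67604591, -0.46417241]]), 't': array([-0.40916127,  0.18082639,  0.60061145])}
saw_30 [(0.92, [408.2, 246.6, 19.6, 24.7]), (0.9, [414.4, 220.7, 28.1, 27.6]), (0.83, [354.3, 185.3, 27.6, 26.2]), (0.77, [271.4, 246.9, 26.5, 36.3]), (0.68, [391.8, 205.4, 13.3, 21.1]), (0.66, [335.2, 182.4, 16.0, 16.4])]
saw_40 [(0.92, [408.2, 246.6, 19.6, 24.7]), (0.9, [414.4, 220.7, 28.1, 27.6]), (0.83, [354.3, 185.3, 27.6, 26.2]), (0.77, [271.4, 246.9, 26.5, 36.3]), (0.68, [391.8, 205.4, 13.3, 21.1]), (0.66, [335.2, 182.4, 16.0, 16.4])]
saw_50 [(0.92, [408.2, 246.6, 19.6, 24.7]), (0.9, [414.4, 220.7, 28.1, 27.6]), (0.83, [354.3, 185.3, 27.6, 26.2]), (0.77, [271.4, 246.9, 26.5, 36.3]), (0.68, [391.8, 205.4, 13.3, 21.1]), (0.66, [335.2, 182.4, 16.0, 16.4])]
saw_60 [(0.92, [408.2, 246.6, 19.6, 24.7]), (0.9, [414.4, 220.7, 28.1, 27.6]), (0.83, [354.3, 185.3, 27.6, 26.2]), (0.77, [271.4, 246.9,
[... 1589 characters left out ...]
2.7, 198.2, 26.5, 41.6])]
{'time': 0.8, 'joints': array([ 6.91682742e+01,  6.64473139e+00,  8.25970520e+01, -1.11037445e-03,
        9.07562692e+01, -2.16458828e+00]), 'qvel': array([ 0.0517557 , -0.04536792, -0.0927965 , -0.06231581, -0.04231466,
        0.01496998]), 'effort': array([ 1.86181147e-03, -7.31732583e+01, -6.32566309e+01,  1.59231222e-04,
        1.03261096e-03,  1.84414728e-05]), 'tool_pos': array([0.21605014, 0.63949774, 0.23132762]), 'eef_rot': array([1.79998096e+02, 1.18303775e-03, 1.61332848e+02]), 'contact_force': array([-0.7606572 ,  0.59315459, -0.40264642]), 'ft_torque': array([-0.01707463,  0.04520639,  0.02298109]), 'gripper_force': 0.0, 'width': 0.08532349135491067}
```

Run:
```python
import cv2
a=cv2.imread("pics/top0.png")[90:340,210:470]; cv2.imwrite("pics/top0c.png",cv2.resize(a,None,fx=2.4,fy=2.4,interpolation=cv2.INTER_CUBIC)[:600])
a=cv2.imread("pics/scene0.png")[160:320,230:470]; cv2.imwrite("pics/scene0c.png",cv2.resize(a,None,fx=3.3,fy=3.3,interpolation=cv2.INTER_CUBIC))
```

```text
(no output)
```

View pics/top0c.png

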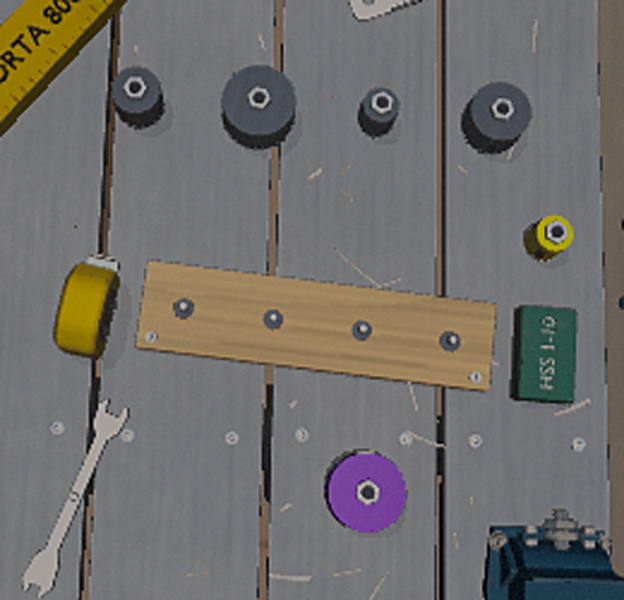

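View pics/scene0c.png

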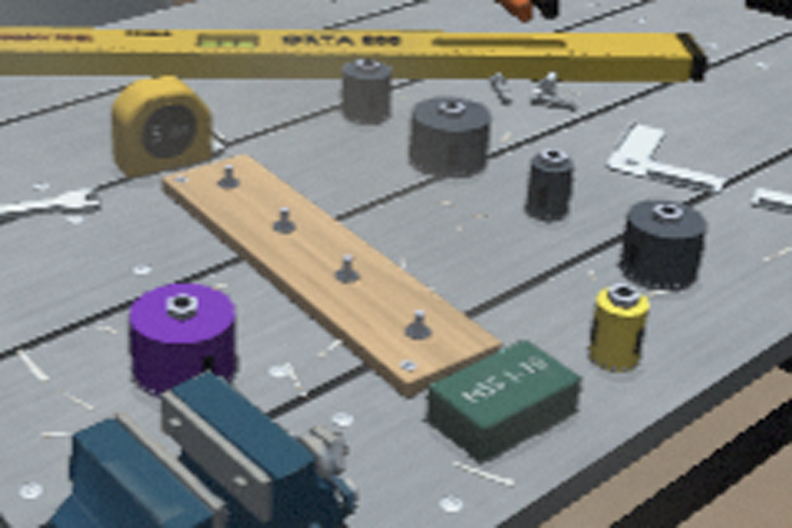

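The top crop (scale 2.4, offset 210,90) shows these candidates:
- **Grey saws, by hub:** 40 mm at (135,87), 60 mm at (259,98), 30 mm at (382,102), 50 mm at (503,108).
- **Look-alikes to leave alone:** yellow at (557,233) and purple at (367,491).
- **Pins, left to right:** (183,308), (273,319), (362,330), (450,340).

The tape is on the left (+y) and the green box on the right (-y). So saw_30 goes to pin_4, saw_40 to pin_3, saw_50 to pin_2 and saw_60 to pin_1.

```bash
cat > h.py <<'E'
import numpy as np, cv2
from rig import r, vision, models
def cast(c,uv,z):
    f=200/np.tan(np.radians(c["fov_y"]/2)); d=np.array([(uv[0]-c["cx"])/f,(uv[1]-c["cy"])/f,1.])
    R=np.array(c["R"]);t=np.array(c["t"]); o=-R.T@t; d=R.T@d; return o+d*(z-o[2])/d[2]
def proj(c,X):
    f=200/np.tan(np.radians(c["fov_y"]/2)); p=np.array(c["R"])@X+c["t"]; return f*p[:2]/p[2]+[c["cx"],c["cy"]]
E
python3 - <<'E'
from h import *
c=vision.calibration("top"); np.set_printoptions(precision=4,suppress=True)
p=lambda u,v:(210+(u+.5)/2.4-.5,90+(v+.5)/2.4-.5)
for n,q in dict(s40=(135,87),s60=(259,98),s30=(382,102),s50=(503,108)).items(): print(n,cast(c,p(*q),.046))
P=np.array([cast(c,p(*q),.022)[:2] for q in [(184,306),(273.5,317),(362,328.5),(450.5,339)]]); print(P,np.linalg.norm(np.diff(P,axis=0),axis=1))
d=P[0]-P[3]; print("row dir deg",np.degrees(np.arctan2(d[1],d[0])))
# rail corners
for q in [(148,261),(496,303),(489,390),(136,349)]: print("corner",cast(c,p(*q),.012))
cs=vision.calibration("scene"); q=lambda u,v:(230+(u+.5)/3.3-.5,160+(v+.5)/3.3-.5)
for n,a in dict(s40=(368,66),s60=(452,107),s30=(554,156),s50=(668,212)).items(): print("scene",n,cast(cs,q(*a),.046))
for a in [(228,168),(284,211),(348,258),(419,314)]: print("scene pin",cast(cs,q(*a),.026))
s=r.state(); print(s["tool_pos"],s["eef_rot"])
E
```

```text
s40 [0.6619 0.0849 0.046 ]
s60 [ 0.6563 -0.0144  0.046 ]
s30 [ 0.6566 -0.1131  0.046 ]
s50 [ 0.6551 -0.2106  0.046 ]
[[ 0.4898  0.0399]
 [ 0.4833 -0.0315]
 [ 0.4763 -0.1021]
 [ 0.4701 -0.1727]] [0.0717 0.0709 0.0709]
row dir deg 84.6846109781286
corner [0.5272 0.0711 0.012 ]
corner [ 0.5018 -0.2115  0.012 ]
corner [ 0.4313 -0.2054  0.012 ]
corner [0.4555 0.0772 0.012 ]
scene s40 [0.661  0.0785 0.046 ]
scene s60 [ 0.6593 -0.0169  0.046 ]
scene s30 [ 0.6585 -0.1165  0.046 ]
scene s50 [ 0.6563 -0.2132  0.046 ]
scene pin [0.491  0.0374 0.026 ]
scene pin [ 0.4842 -0.0344  0.026 ]
scene pin [ 0.4789 -0.1049  0.026 ]
scene pin [ 0.471  -0.1766  0.026 ]
[0.2161 0.6395 0.2313] [179.9981   0.0012 161.3328]
```

```bash
cat >> h.py <<'E'
from scipy.spatial.transform import Rotation as Ro
np.set_printoptions(precision=4,suppress=True)
def to(x,y,z,yaw=84.7):
    s=r.state(); A=Ro.from_euler("xyz",s["eef_rot"],degrees=True); B=Ro.from_euler("xyz",[180,0,yaw],degrees=True)
    return (A.inv()*B).as_rotvec().round(3),(A.inv().apply(np.array([x,y,z])-s["tool_pos"])*1000).round(1)
E
python3 -c "
from h import *
print(to(.6,-.06,.25))"
```

```text
(array([ 0.   , -0.   ,  1.337]), array([-587.6, -539.8,  -18.7]))
```

Emit:
{"op": "play_rows", "data": {"steps": [0,0,1.337,-588,-540,-19,1,0,0,1.337,-588,-540,-19,1,0,0,1.337,-588,-540,-19,1,0,0,1.337,-588,-540,-19,1,0,0,1.337,-588,-540,-19,1,0,0,1.337,-588,-540,-19,1,0,0,1.337,-588,-540,-19,1,0,0,1.337,-588,-540,-19,1]}}

```text
time: 1.8
tool_pos: [0.4572, 0.1995, 0.2436]
eef_rot: [180.0, -0.0, 84.5]
contact_force: [1.4, 0.4, 0.1]
width: 0.0849
gripper_force: 0.0
```

Emit:
{"op": "play_rows", "data": {"steps": [0,0,0,-246,166,-6,1,0,0,0,-246,166,-6,1,0,0,0,-246,166,-6,1,0,0,0,-246,166,-6,1,0,0,0,-246,166,-6,1,0,0,0,-246,166,-6,1,0,0,0,-246,166,-6,1]}}

```text
time: 2.68
tool_pos: [0.5992, -0.0587, 0.2491]
eef_rot: [-180.0, -0.0, 84.7]
contact_force: [0.2, -0.3, 0.4]
width: 0.0856
gripper_force: 0.0
```

Run:
```python
from h import *
s=r.state(); print(s["tool_pos"],s["eef_rot"])
im=vision.get_image("wrist"); c=vision.calibration("wrist"); print(c, "cam pos",-c["R"].T@c["t"])
cv2.imwrite("pics/w1.png",im[:,:,::-1])
for d in models.outline_of("saw_30","wrist"): print(round(d["confidence"],2),d["rect"])
```

```text
[ 0.5992 -0.0587  0.2491] [-179.983    -0.011    84.7116]
{'fov_y': 63.93214615997271, 'cx': 319.13999000060215, 'cy': 196.20187087412285, 'R': array([[ 0.9958, -0.0914,  0.001 ],
       [-0.088 , -0.9551,  0.2829],
       [-0.0249, -0.2818, -0.9592]]), 't': array([-0.603 , -0.0447,  0.3942])} cam pos [0.6064 0.0132 0.3913]
0.97 [352.1, 253.6, 45.3, 50.3]
0.95 [358.2, 190.5, 28.3, 33.9]
0.93 [340.8, 93.3, 61.6, 60.8]
0.85 [289.8, 292.8, 23.3, 38.2]
0.81 [91.9, 194.9, 65.1, 57.4]
0.74 [352.0, 0.0, 43.1, 47.8]
```

View pics/w1.png

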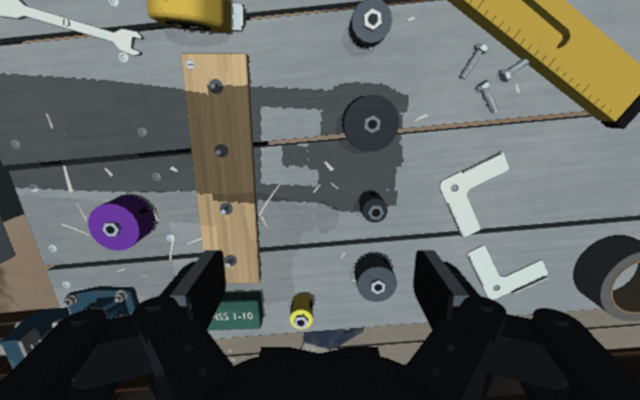

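The wrist view shows the hubs: 40 mm at (373,18), 60 mm at (372,123), 30 mm at (375,211) and 50 mm at (378,287). The pins are at (216,85), (221,150), (226,208) and (231,260), and yellow (301,319) and purple (111,229) stay untouched. A close crop with refinement comes next.

Run:
```python
from h import *
c=vision.calibration("wrist")
for n,q in dict(s40=(373,18),s60=(372,123),s30=(375.5,210.5),s50=(378,287)).items(): print(n,cast(c,q,.046))
P=np.array([cast(c,q,.026)[:2] for q in [(216,85),(221,150),(226,208),(231,260)]]);print(P)
ct=vision.calibration("top")
im=cv2.imread("pics/w1.png")
a=cv2.resize(im[60:300,170:420],None,fx=2.4,fy=2.4,interpolation=cv2.INTER_CUBIC); cv2.imwrite("pics/w1c.png",a)
# cup diameter from outlines (width across image x at bottom depth)
f=200/np.tan(np.radians(c["fov_y"]/2))
for d in models.outline_of("saw_60","wrist"):
    l,t,w,h=d["rect"]; X=cast(c,(l+w/2,t+h/2),.03); print("diam mm",round(w*((c["R"]@X+c["t"])[2])/f*1000),X[:2])
```

```text
s40 [0.6656 0.0859 0.046 ]
s60 [ 0.6602 -0.0131  0.046 ]
s30 [ 0.6598 -0.1108  0.046 ]
s50 [ 0.6588 -0.2103  0.046 ]
[[ 0.4976  0.0407]
 [ 0.4905 -0.029 ]
 [ 0.4842 -0.0984]
 [ 0.4785 -0.1674]]
diam mm 58 [ 0.6576 -0.2083]
diam mm 34 [ 0.6587 -0.1124]
diam mm 68 [ 0.6622 -0.015 ]
diam mm 31 [ 0.5594 -0.2487]
diam mm 78 [ 0.3602 -0.1056]
diam mm 44 [0.6686 0.0838]
```

View pics/w1c.png

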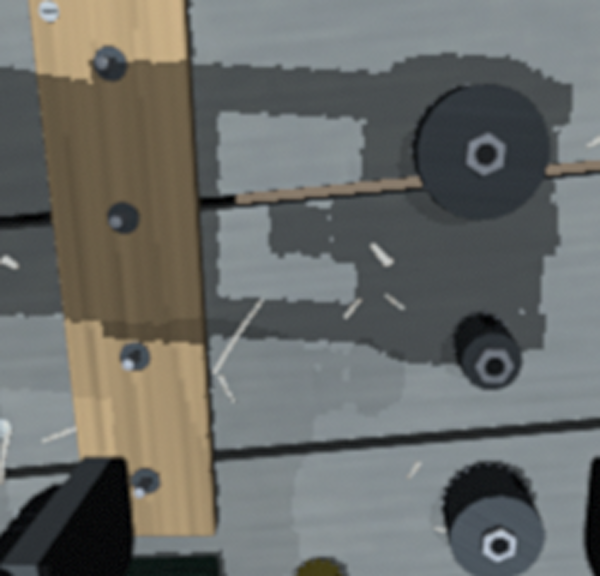

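Run:
```python
from h import *
c=vision.calibration("wrist");ct=vision.calibration("top")
W=np.array([cast(c,(170+u/2.4,60+v/2.4),.013)[:2] for u,v in [(109,63),(123,218),(134,357),(145,483)]]);print(W)
T=np.array([cast(ct,(210+u/2.4,90+v/2.4),.013)[:2] for u,v in [(184,308),(274,319),(362.5,330),(451,341)]]);print(T)
for A in (W,T):
    d=A[0]-A[3];print(A.mean(0),np.linalg.norm(d)/3,np.degrees(np.arctan2(d[1],d[0])))
```

```text
[[ 0.4928  0.0405]
 [ 0.4865 -0.0315]
 [ 0.4795 -0.1033]
 [ 0.4729 -0.1756]]
[[ 0.489   0.0398]
 [ 0.4824 -0.0327]
 [ 0.4757 -0.104 ]
 [ 0.469  -0.1753]]
[ 0.4829 -0.0675] 0.07231477573812829 84.736000672668
[ 0.479  -0.0681] 0.07200620709389567 84.69737509503058
```

Emit:
{"op": "play_rows", "data": {"steps": [0,0,0,-24,32,50,0.65,0,0,0,-48.6,64,100,0.65,0,0,0,-48.6,64,145,0.65,0,0,0,-48.6,64,165,0.65,0,0,0,-48.6,64,190,0.65,0,0,0,-48.6,64,215,0.65,0,0,0,-48.6,64,241,0.65,0,0,0,-48.6,64,241,0.65]}}

```text
time: 3.82
tool_pos: [0.658, -0.1123, 0.0079]
eef_rot: [-179.9, -0.0, 84.8]
contact_force: [-1.0, -0.1, -0.2]
width: 0.0558
gripper_force: 0.0
```

Emit:
{"op": "play_rows", "data": {"steps": [0,0,0,0,0,0,0.2,0,0,0,0,0,0,0.2,0,0,0,0,0,0,0.2,0,0,0,0,0,0,0.2,0,0,0,0,0,0,0.2,0,0,0,0,0,0,0.2]}}

```text
time: 4.58
tool_pos: [0.6594, -0.1131, 0.0104]
eef_rot: [179.9, -0.0, 84.7]
contact_force: [-3.4, 1.7, 7.8]
width: 0.0278
gripper_force: 58.5
```

Emit:
{"op": "play_rows", "data": {"steps": [0,0,0,0,0,-15,0.2,0,0,0,0,0,-35,0.2,0,0,0,0,0,-60,0.2,0,0,0,0,0,-80,0.2,0,0,0,0,0,-80,0.2]}}

```text
time: 5.2
tool_pos: [0.6595, -0.1133, 0.0908]
eef_rot: [179.8, 0.0, 84.7]
contact_force: [-0.3, -0.0, -3.5]
width: 0.0277
gripper_force: 59.2
```

Run:
```python
from h import *
s=r.state();print(s["tool_pos"],s["eef_rot"],s["width"],s["gripper_force"])
im=vision.get_image("wrist");im2=vision.get_image("scene"); c=vision.calibration("wrist")
print([ (d["rect"],round(d["confidence"],2)) for d in models.outline_of("saw_30","wrist")])
for h in (0,): print("exp hub px",proj(c,np.append(s["tool_pos"][:2],s["tool_pos"][2]-.008+.046)))
a=cv2.resize(im[220:400,200:500],(600,360)); b=cv2.resize(im2[160:300,330:480],None,fx=1.6*1.5,fy=1.6*1.5); 
cv2.imwrite("pics/g1.png",np.hstack([a[:336],b[:336,:200] if 0 else b[:336,:]])[:,:800,::-1])
```

```text
[ 0.6595 -0.1133  0.0908] [179.8022   0.0241  84.7284] 0.02771723407815547 59.214059306978015
[([249.8, 0.0, 109.4, 108.0], 0.82), ([293.3, 307.3, 68.6, 46.1], 0.81), ([186.4, 358.4, 33.7, 41.6], 0.75), ([286.0, 221.3, 69.9, 99.2], 0.56)]
exp hub px [319.722  306.4756]
```

View pics/g1.png

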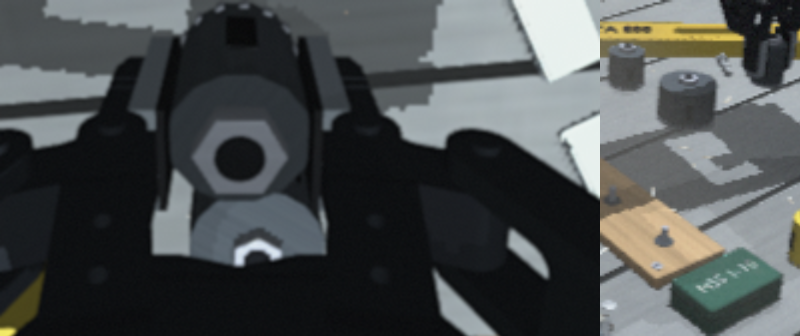

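The hub sits at about (320,299), roughly 3 mm to the +y side of the TCP, and the saw hangs upright in the pads. I'll carry it to pin_4 with that offset taken out.

Emit:
{"op": "play_rows", "data": {"steps": [0,0,0,-20,-45,0,0.2,0,0,0,-40,-90,0,0.2,0,0,0,-60,-135,0,0.2,0,0,0,-82,-182,0,0.2,0,0,0,-82,-182,15,0.2,0,0,0,-82,-182,30,0.2,0,0,0,-82,-182,45,0.2,0,0,0,-82,-182,50,0.2]}}

```text
time: 6.35
tool_pos: [0.4697, -0.1775, 0.0363]
eef_rot: [-179.9, -0.0, 84.8]
contact_force: [1.6, -0.3, -0.9]
width: 0.0279
gripper_force: 59.8
```

Run:
```python
from h import *
s=r.state();print(s["tool_pos"],s["contact_force"])
for n in("scene","top"):
    im=vision.get_image(n);c=vision.calibration(n)
    for X in ([.471,-.1755,.026],[.471,-.1755,.012]): print(n,proj(c,np.array(X)))
    u,v=proj(c,np.array([.471,-.1755,.04])).astype(int)
    cv2.imwrite(f"pics/p_{n}.png",cv2.resize(im[v-40:v+40,u-50:u+50],(750,600),interpolation=cv2.INTER_CUBIC)[:,:,::-1]); print(u-50,v-40)
```

```text
[ 0.4697 -0.1775  0.0363] [ 1.6405 -0.267  -0.8949]
scene [356.1965 254.5436]
scene [355.7608 260.504 ]
306 208
top [399.2752 230.264 ]
top [397.9138 231.137 ]
350 189
```

View pics/p_scene.png

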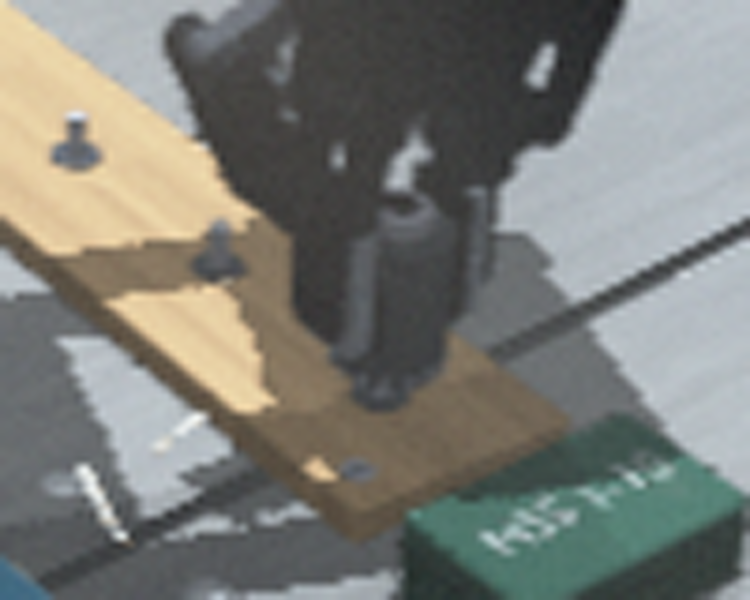

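The pin foot shows at (380,392) and the saw axis at about (392,…), so the saw is 2–4 mm off and the pin will pass inside the cup. I'll nudge it +2 mm along the row, lower it and release.

Emit:
{"op": "play_rows", "data": {"steps": [0,0,0,2,0,5,0.2,0,0,0,2,0,10,0.2,0,0,0,2,0,13.5,0.2,0,0,0,2,0,13.5,0.2,0,0,0,2,0,13.5,0.2]}}

```text
time: 7.08
tool_pos: [0.4701, -0.1761, 0.0249]
eef_rot: [180.0, 0.0, 84.7]
contact_force: [0.2, 0.6, -1.0]
width: 0.0278
gripper_force: 59.8
```

Emit:
{"op": "play_rows", "data": {"steps": [0,0,0,0,0,0,0.65,0,0,0,0,0,0,0.65,0,0,0,0,0,0,0.65,0,0,0,0,0,0,0.65,0,0,0,0,0,-30,0.65,0,0,0,0,0,-60,0.65,0,0,0,0,0,-100,0.65,0,0,0,0,0,-100,0.65]}}

```text
time: 8.07
tool_pos: [0.4712, -0.1766, 0.1279]
eef_rot: [179.7, 0.1, 84.7]
contact_force: [0.0, 1.1, -0.1]
width: 0.0558
gripper_force: 0.0
```

Run:
```python
from h import *
print(r.state()["tool_pos"],"to s40",to(.6625,.085,.1))
```

```text
[ 0.4712 -0.1766  0.1279] to s40 (array([0.005, 0.002, 0.001]), array([278.1, 166.3,  28.2]))
```

Emit:
{"op": "play_rows", "data": {"steps": [0,0,0,45,27,0,0.75,0,0,0,90,54,0,0.75,0,0,0,135,81,0,0.75,0,0,0,180,108,0,0.75,0,0,0,225,135,0,0.75,0,0,0,278,166,0,0.75,0,0,0,278,166,20,0.75,0,0,0,278,166,45,0.75]}}

```text
time: 9.07
tool_pos: [0.6605, 0.0857, 0.0778]
eef_rot: [-179.9, 0.0, 84.8]
contact_force: [0.1, 0.2, -0.6]
width: 0.0641
gripper_force: 0.0
```

Run:
```python
from h import *
print(r.state()["tool_pos"])
vision.get_image("wrist");c=vision.calibration("wrist")
for d in models.outline_of("saw_40","wrist"):
    l,t,w,h=d["rect"]; print(round(d["confidence"],2),d["rect"])
im=vision.get_image("wrist"); X=np.array([.6625,.0845,.046]); print(proj(c,X),proj(c,np.array([.471,-.1755,.058])))
cv2.imwrite("pics/w2.png",im[:,:,::-1])
```

```text
[0.6605 0.0857 0.0778]
0.71 [295.5, 178.5, 64.3, 79.6]
0.66 [293.3, 290.8, 79.9, 63.7]
[324.3164 233.2013] [109.7534 565.7003]
```

View pics/w2.png

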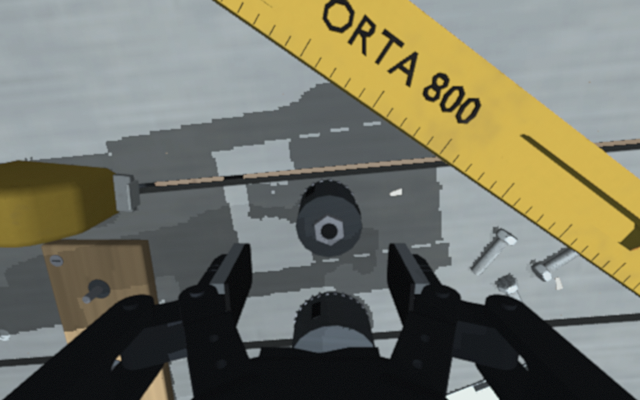

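Hub of the 40 mm saw is at (329,231), about 3 mm along +x of my estimate. The level edge is clear of the right finger. I'll correct and descend.

Emit:
{"op": "play_rows", "data": {"steps": [0,0,0,0,3.5,20,0.75,0,0,0,0,3.5,40,0.75,0,0,0,0,3.5,55,0.75,0,0,0,0,3.5,66,0.75,0,0,0,0,3.5,66,0.75,0,0,0,0,3.5,66,0.3,0,0,0,0,3.5,66,0.3,0,0,0,0,3.5,66,0.3]}}

```text
time: 10.22
tool_pos: [0.6649, 0.0852, 0.0148]
eef_rot: [179.9, -0.0, 84.7]
contact_force: [-0.9, -0.2, 6.1]
width: 0.0384
gripper_force: 61.0
```

Emit:
{"op": "play_rows", "data": {"steps": [0,0,0,0,0,0,0.3,0,0,0,0,0,0,0.3,0,0,0,0,0,-2,0.3,0,0,0,0,0,-20,0.3,0,0,0,0,0,-40,0.3,0,0,0,0,0,-60,0.3,0,0,0,0,0,-80,0.3,0,0,0,0,0,-80,0.3]}}

```text
time: 11.22
tool_pos: [0.6652, 0.0853, 0.0962]
eef_rot: [179.8, -0.0, 84.7]
contact_force: [-0.2, -0.9, -2.1]
width: 0.0387
gripper_force: 60.7
```

Run:
```python
from h import *
s=r.state();print(s["tool_pos"],"to pin3",to(.4777,-.104,.09))
im=vision.get_image("wrist");c=vision.calibration("wrist");print(proj(c,s["tool_pos"]+[0,0,-.012+.046]))
g=cv2.cvtColor(im[240:360,260:380],cv2.COLOR_RGB2GRAY)
_,b=cv2.threshold(g,0,255,cv2.THRESH_OTSU)
for k in cv2.connectedComponentsWithStats(b)[2:4]: print(k[:6])
cv2.imwrite("pics/g2.png",cv2.resize(im[180:400,200:440],None,fx=2.4,fy=2.4)[:,:,::-1])
```

```text
[0.6652 0.0853 0.0962] to pin3 (array([ 0.003, -0.001,  0.001]), array([-205.7, -169.4,    5.5]))
[318.5544 297.5199]
[[    0     0   120   120 10456]
 [    0     0     4     9    25]
 [   19     0     2     7    13]
 [   98     0     1     1     1]
 [  115     0     5     8    25]
 [   38    31    43    40   822]]
[[ 59.5177  51.5515]
 [  1.08     3.08  ]
 [ 19.5385   2.7692]
 [ 98.       0.    ]
 [117.64     2.52  ]
 [ 59.3029  50.0255]]
```

View pics/g2.png

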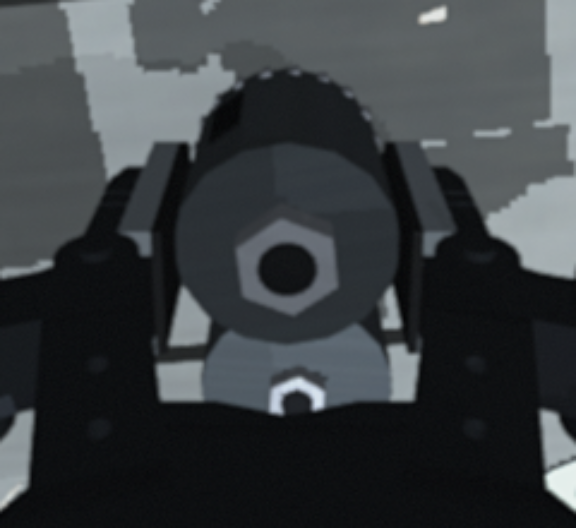

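Emit:
{"op": "play_rows", "data": {"steps": [0,0,0,-45,-36,0,0.3,0,0,0,-90,-73,0,0.3,0,0,0,-135,-110,0,0.3,0,0,0,-180,-147,0,0.3,0,0,0,-206,-169.5,0,0.3,0,0,0,-206,-169.5,5,0.3,0,0,0,-206,-169.5,25,0.3,0,0,0,-206,-169.5,40,0.3]}}

```text
time: 12.28
tool_pos: [0.4764, -0.1037, 0.0514]
eef_rot: [-179.9, -0.0, 84.8]
contact_force: [0.3, 0.5, -2.1]
width: 0.0386
gripper_force: 61.1
```

Emit:
{"op": "play_rows", "data": {"steps": [0,0,0,0,0,12,0.3,0,0,0,0,0,22,0.3,0,0,0,0,0,27,0.3,0,0,0,0,0,27.5,0.3,0,0,0,0,0,27.5,0.3]}}

```text
time: 12.9
tool_pos: [0.477, -0.1044, 0.0268]
eef_rot: [180.0, -0.0, 84.7]
contact_force: [-3.3, 3.0, 5.0]
width: 0.0385
gripper_force: 61.7
```

Light contact with the rail at 5 N. Releasing and rising.

Emit:
{"op": "play_rows", "data": {"steps": [0,0,0,0,0,0,0.75,0,0,0,0,0,0,0.75,0,0,0,0,0,0,0.75,0,0,0,0,0,0,0.75,0,0,0,0,0,-30,0.8,0,0,0,0,0,-60,0.85,0,0,0,0,0,-100,0.85,0,0,0,0,0,-100,0.85]}}

```text
time: 13.9
tool_pos: [0.4779, -0.1047, 0.1293]
eef_rot: [179.7, 0.0, 84.7]
contact_force: [-0.1, 0.1, 0.5]
width: 0.0723
gripper_force: 0.0
```

Run:
```python
from h import *
print(r.state()["tool_pos"],"to s50",to(.6585,-.211,.13))
```

```text
[ 0.4779 -0.1047  0.1293] to s50 (array([0.005, 0.001, 0.001]), array([-89.2, 189.6,   0.3]))
```

Emit:
{"op": "play_rows", "data": {"steps": [0,0,0,-22,47,0,0.95,0,0,0,-45,95,0,0.95,0,0,0,-67,142,0,0.95,0,0,0,-89,189.5,0,0.95,0,0,0,-89,189.5,15,0.95,0,0,0,-89,189.5,35,0.95,0,0,0,-89,189.5,50,0.95,0,0,0,-89,189.5,50,0.95]}}

```text
time: 14.9
tool_pos: [0.656, -0.2098, 0.0747]
eef_rot: [-179.9, -0.0, 84.7]
contact_force: [-0.4, -0.5, 0.3]
width: 0.0815
gripper_force: 0.0
```

Run:
```python
from h import *
print(r.state()["tool_pos"])
im=vision.get_image("wrist");c=vision.calibration("wrist");print(proj(c,np.array([.6585,-.211,.046])),proj(c,np.array([.6605,-.211,.046])))
cv2.imwrite("pics/w3.png",cv2.resize(im[0:400,0:440],None,fx=1.5,fy=1.5)[:,:,::-1])
t=vision.get_image("top")
ct=vision.calibration("top"); print(proj(ct,np.array([.471,-.1755,.058])),proj(ct,np.array([.4777,-.104,.058])))
cv2.imwrite("pics/t3.png",cv2.resize(t[180:280,230:450],(792,360),interpolation=cv2.INTER_CUBIC)[:,:,::-1])
```

```text
[ 0.656  -0.2098  0.0747]
[320.9777 232.4272] [324.4181 232.1331]
[402.5552 228.1608] [363.6572 223.3173]
```

View pics/w3.png

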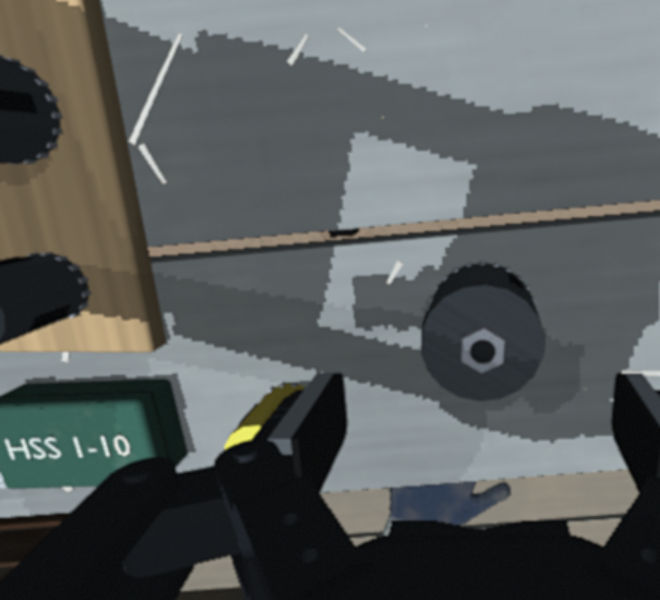

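View pics/t3.png

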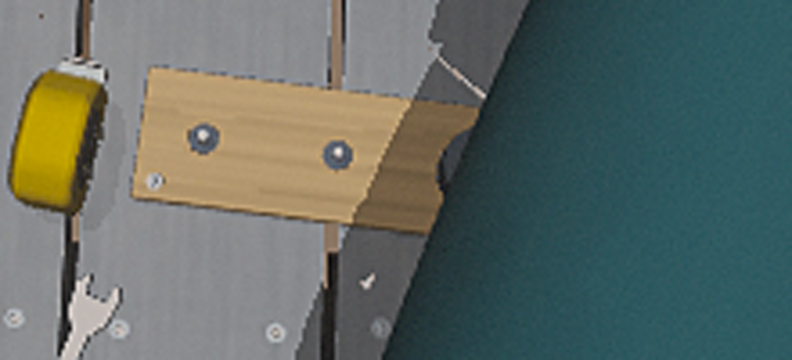

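The 50 mm hub is at (322,233), matching (0.659,-0.211). The left finger will clear the yellow look-alike. Descending and gripping.

Emit:
{"op": "play_rows", "data": {"steps": [0,0,0,-1.5,3,20,0.95,0,0,0,-1.5,3,40,0.95,0,0,0,-1.5,3,52,0.95,0,0,0,-1.5,3,62,0.95,0,0,0,-1.5,3,62,0.95,0,0,0,-1.5,3,62,0.4,0,0,0,-1.5,3,62,0.4,0,0,0,-1.5,3,62,0.4]}}

```text
time: 16.0
tool_pos: [0.6604, -0.2124, 0.0154]
eef_rot: [179.9, 0.0, 84.7]
contact_force: [-1.2, -0.2, 5.9]
width: 0.0476
gripper_force: 62.5
```

Emit:
{"op": "play_rows", "data": {"steps": [0,0,0,0,0,0,0.4,0,0,0,0,0,0,0.4,0,0,0,0,0,0,0.4]}}

```text
time: 16.38
tool_pos: [0.6605, -0.2124, 0.0154]
eef_rot: [179.9, 0.0, 84.7]
contact_force: [-1.7, 0.4, 6.3]
width: 0.0479
gripper_force: 62.5
```

Emit:
{"op": "play_rows", "data": {"steps": [0,0,0,0,0,-2,0.4,0,0,0,0,0,-20,0.4,0,0,0,0,0,-40,0.4,0,0,0,0,0,-60,0.4,0,0,0,0,0,-80,0.4,0,0,0,0,0,-80,0.4]}}

```text
time: 17.12
tool_pos: [0.6608, -0.2125, 0.0967]
eef_rot: [179.8, 0.0, 84.7]
contact_force: [0.9, -0.3, -2.7]
width: 0.0479
gripper_force: 62.4
```

Run:
```python
from h import *
s=r.state();print(s["tool_pos"],"to pin2",to(.4843,-.032,.09))
im=vision.get_image("wrist");cv2.imwrite("pics/g3.png",im[:,:,::-1])
g=cv2.cvtColor(im[270:320,295:345],cv2.COLOR_RGB2GRAY)
b=cv2.threshold(g,0,255,cv2.THRESH_OTSU)[1]
n,_,st,ce=cv2.connectedComponentsWithStats(b); print(st[1:],ce[1:]+[295,270])
```

```text
[ 0.6608 -0.2125  0.0967] to pin2 (array([0.003, 0.001, 0.001]), array([ 163.5, -192.4,    6. ]))
[[  4   0  42  38 825]] [[319.2861 286.8739]]
```

Emit:
{"op": "play_rows", "data": {"steps": [0,0,0,35,-42,0,0.4,0,0,0,70,-84,0,0.4,0,0,0,105,-126,0,0.4,0,0,0,140,-166,0,0.4,0,0,0,162,-192.5,0,0.4,0,0,0,162,-192.5,5,0.4,0,0,0,162,-192.5,25,0.4,0,0,0,162,-192.5,40,0.4]}}

```text
time: 18.18
tool_pos: [0.4829, -0.0336, 0.0519]
eef_rot: [-179.9, 0.0, 84.7]
contact_force: [0.0, 0.2, -2.2]
width: 0.0479
gripper_force: 63.0
```

Emit:
{"op": "play_rows", "data": {"steps": [0,0,0,0,0,12,0.4,0,0,0,0,0,22,0.4,0,0,0,0,0,27,0.4,0,0,0,0,0,28,0.4,0,0,0,0,0,28,0.4]}}

```text
time: 18.8
tool_pos: [0.4836, -0.0333, 0.0273]
eef_rot: [180.0, 0.0, 84.7]
contact_force: [-7.6, 0.8, 10.6]
width: 0.0477
gripper_force: 64.3
```

Emit:
{"op": "play_rows", "data": {"steps": [0,0,0,0,0,0,0.85,0,0,0,0,0,0,0.85,0,0,0,0,0,0,0.85,0,0,0,0,0,0,0.85,0,0,0,0,0,-30,0.9,0,0,0,0,0,-60,1,0,0,0,0,0,-100,1,0,0,0,0,0,-100,1]}}

```text
time: 19.8
tool_pos: [0.4845, -0.0333, 0.1293]
eef_rot: [179.7, 0.0, 84.7]
contact_force: [-0.5, 0.3, 0.8]
width: 0.0849
gripper_force: 0.0
```

Run:
```python
from h import *
print(r.state()["tool_pos"],"to s60",to(.6595,-.0145,.13))
```

```text
[ 0.4845 -0.0333  0.1293] to s60 (array([0.005, 0.   , 0.001]), array([ 34.8, 172.5,   0.2]))
```

Emit:
{"op": "play_rows", "data": {"steps": [0,0,0,9,43,0,1,0,0,0,18,86,0,1,0,0,0,27,130,0,1,0,0,0,35,173,0,1,0,0,0,35,173,15,1,0,0,0,35,173,35,1,0,0,0,35,173,50,1,0,0,0,35,173,50,1]}}

```text
time: 20.8
tool_pos: [0.6574, -0.0143, 0.0746]
eef_rot: [-179.9, 0.0, 84.7]
contact_force: [0.2, 0.9, -0.1]
width: 0.0854
gripper_force: 0.0
```

Run:
```python
from h import *
print(r.state()["tool_pos"])
im=vision.get_image("wrist");c=vision.calibration("wrist");print(proj(c,np.array([.6595,-.0145,.046])),proj(c,np.array([.6615,-.0145,.046])))
cv2.imwrite("pics/w4.png",im[:,:,::-1])
```

```text
[ 0.6574 -0.0143  0.0746]
[320.074  231.3169] [323.5203 231.0209]
```

View pics/w4.png

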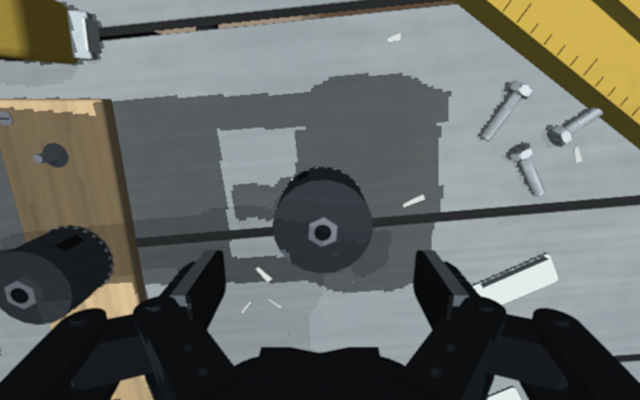

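The 60 mm hub is at (322,232), centred with a +3 mm shift. No neighbours are in the way.

Emit:
{"op": "play_rows", "data": {"steps": [0,0,0,-0.5,3,20,1,0,0,0,-0.5,3,40,1,0,0,0,-0.5,3,52,1,0,0,0,-0.5,3,62,1,0,0,0,-0.5,3,62,1,0,0,0,-0.5,3,62,0.5,0,0,0,-0.5,3,62,0.5,0,0,0,-0.5,3,62,0.5]}}

```text
time: 21.85
tool_pos: [0.6622, -0.015, 0.0156]
eef_rot: [179.9, -0.0, 84.7]
contact_force: [-1.1, 0.7, 5.3]
width: 0.0585
gripper_force: 65.1
```

Emit:
{"op": "play_rows", "data": {"steps": [0,0,0,0,0,0,0.5,0,0,0,0,0,0,0.5,0,0,0,0,0,0,0.5]}}

```text
time: 22.22
tool_pos: [0.6622, -0.015, 0.0156]
eef_rot: [179.9, -0.0, 84.7]
contact_force: [-1.1, 0.7, 5.5]
width: 0.0586
gripper_force: 65.1
```

Emit:
{"op": "play_rows", "data": {"steps": [0,0,0,0,0,-2,0.5,0,0,0,0,0,-20,0.5,0,0,0,0,0,-40,0.5,0,0,0,0,0,-60,0.5,0,0,0,0,0,-80,0.5,0,0,0,0,0,-80,0.5]}}

```text
time: 22.98
tool_pos: [0.6625, -0.0151, 0.0966]
eef_rot: [179.8, -0.0, 84.7]
contact_force: [-1.0, 0.6, -2.9]
width: 0.0589
gripper_force: 65.1
```

Run:
```python
from h import *
s=r.state();print(s["tool_pos"],"to pin1",to(.491,.0395,.09))
im=vision.get_image("wrist")
g=cv2.cvtColor(im[270:320,295:345],cv2.COLOR_RGB2GRAY)
b=cv2.threshold(g,0,255,cv2.THRESH_OTSU)[1]
n,_,st,ce=cv2.connectedComponentsWithStats(b); print(st[1:],ce[1:]+[295,270])
```

```text
[ 0.6625 -0.0151  0.0966] to pin1 (array([ 0.003, -0.   ,  0.   ]), array([  38.6, -175.8,    6.1]))
[[  4   0  42  39 825]] [[319.2885 287.9091]]
```

Emit:
{"op": "play_rows", "data": {"steps": [0,0,0,10,-44,0,0.5,0,0,0,20,-88,0,0.5,0,0,0,30,-132,0,0.5,0,0,0,38.5,-176,0,0.5,0,0,0,38.5,-176,0,0.5,0,0,0,38.5,-176,15,0.5,0,0,0,38.5,-176,30,0.5,0,0,0,38.5,-176,40,0.5]}}

```text
time: 24.02
tool_pos: [0.4896, 0.0393, 0.0521]
eef_rot: [-179.9, 0.0, 84.7]
contact_force: [0.3, -0.1, -2.3]
width: 0.0584
gripper_force: 65.5
```

Emit:
{"op": "play_rows", "data": {"steps": [0,0,0,0,0,12,0.5,0,0,0,0,0,22,0.5,0,0,0,0,0,27,0.5,0,0,0,0,0,28,0.5,0,0,0,0,0,28,0.5]}}

```text
time: 24.65
tool_pos: [0.4902, 0.0395, 0.0275]
eef_rot: [180.0, -0.0, 84.7]
contact_force: [-9.0, -0.2, 14.2]
width: 0.0586
gripper_force: 67.1
```

Emit:
{"op": "play_rows", "data": {"steps": [0,0,0,0,0,0,0.9,0,0,0,0,0,0,0.95,0,0,0,0,0,0,0.95,0,0,0,0,0,0,0.95,0,0,0,0,0,-30,0.95,0,0,0,0,0,-60,1,0,0,0,0,0,-110,1,0,0,0,0,0,-160,1]}}

```text
time: 25.65
tool_pos: [0.4896, 0.0395, 0.1876]
eef_rot: [-180.0, 0.0, 84.7]
contact_force: [-0.4, -0.1, -0.3]
width: 0.0852
gripper_force: 0.0
```

Emit:
{"op": "play_rows", "data": {"steps": [0,0,0,0,50,0,1,0,0,0,0,100,0,1,0,0,0,0,150,0,1,0,0,0,0,200,0,1,0,0,0,0,230,0,1,0,0,0,0,230,0,1]}}

```text
time: 26.4
tool_pos: [0.7201, 0.0181, 0.1848]
eef_rot: [-179.9, 0.0, 84.7]
contact_force: [-1.4, -0.3, 0.1]
width: 0.0854
gripper_force: 0.0
```

Run:
```python
from h import *
print(r.state()["tool_pos"],r.state()["time"])
P=[(.491,.0395),(.4843,-.032),(.4777,-.104),(.471,-.1755)]
out=[]
for n in("scene","top"):
    im=vision.get_image(n);c=vision.calibration(n)
    o=(255,240,160,120) if n=="scene" else (230,180,220,100)
    for p in P: print(n,((proj(c,np.array([*p,.058]))-o[:2])*(400/o[2] if n=="scene" else 400/o[2])).round())
    a=im[o[1]:o[1]+o[3],o[0]:o[0]+o[2]] if n=="top" else im[180:300,270:430]
    out.append(cv2.resize(a,None,fx=600/a.shape[1],fy=600/a.shape[1],interpolation=cv2.INTER_CUBIC)[:300] if n=="top" else cv2.resize(a,(400,300),interpolation=cv2.INTER_CUBIC))
    for p in P: print(n,"raw",proj(c,np.array([*p,.058])))
a,b=out; b=b[:272]; H=np.zeros((300+b.shape[0],600,3),np.uint8); H[:300,:400]=a; H[300:,:b.shape[1]]=b
cv2.imwrite("pics/fin.png",H[:,:,::-1])
```

```text
[0.7201 0.0181 0.1848] 26.4
scene [ 108. -105.]
scene [151. -74.]
scene [200. -39.]
scene [256.   1.]
scene raw [298.0667 197.9628]
scene raw [315.2389 210.3355]
scene raw [334.9168 224.4521]
scene raw [357.2218 240.5185]
top [101.  61.]
top [172.  70.]
top [243.  79.]
top [314.  88.]
top raw [285.5229 213.6679]
top raw [324.4639 218.5167]
top raw [363.6572 223.3173]
top raw [402.5552 228.1608]
```

View pics/fin.png

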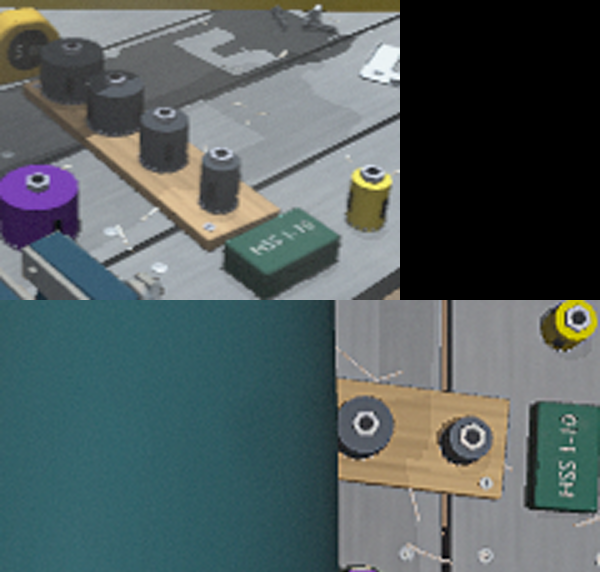

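The final view shows all four saws upright, in order from the box to the tape. The hubs are within about 3 mm of the projected pin axes, and the bit box and tape have not moved.

```bash
python3 -c "
from rig import r
print(r.finish_job())"
```

```text
the job is handed in; nothing more can be done
None
```

The job is handed in, with no verdict shown: the four saws stand upright on the rail in order, 30 mm at the bit box up to 60 mm at the tape measure, each about 3 mm or less off its pin in the last pictures.

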